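# Shut the air valve and take the die plate out of the dough press

## Robot

A 6-joint arm with a two-finger parallel gripper is mounted at the origin on the work surface; the furniture and walls round the work are solid. World frame = base frame: x ahead of the robot, y to its left, z up, the work surface at z = 0. Lengths are in m, angles in rad, forces in N, time in s.
With the tool pointing down it reaches from about 0.2 to 0.875 m from the base axis. Payload 3.4 kg.
Tool frame: the origin (TCP) lies between the finger pads; the fingertips stand 25 mm ahead of it and the grasp point (between the pads) lies 6 mm ahead of it (r.nose_length is the z of the fingertips in the tool frame, in m); z points along the fingers, y is the line along which they close (so a half turn about z gives the same grasp; the last joint's range is limited). The gripper opens to 94 mm and grips with 3 to 60 N. Pads are 16 mm wide; open, the fingers measure 119 mm over their backs; the gripper's body (75 mm by 177 mm) begins 78 mm behind the grasp point.
Start: joints at [-1.226, 0.276, 1.505, -0, 1.361, -0.121], TCP at [0.258, -0.514, 0.23] pointing down, gripper open.
Joint ranges: [-2.89, 2.89], [-0.75, 2.08], [0.22, 2.7], [-1.18, 4.32], [0.11, 2.71], [-2.7, 2.7]. Speed limits (rad/s): [2.57, 2.57, 3.14, 3.14, 3.14, 3.14].

## Interface

Orientations are given as a unit quaternion [w, x, y, z].
In Python, from plant import r, gripper_to, inverse_kinematics, vision, models, telemetry gives the robot as it stands. Calls block until the motion is done:
- r.move_to(position, orientation): joint-space move of the TCP to a pose.
- r.move_l(position, rot=None, vel=0.15, guard=None): straight line of the TCP; rot=None keeps the orientation; vel is the mean speed in m/s. With guard (N) it stops when the force on the tool has changed by that much, and returns True; else False.
- r.movej(angles): joint-space move.
- gripper_to(opening, f_grip=None): finger opening in m; f_grip is the grip in N (None keeps the last); returns when the fingers have stopped.
- r.hold(seconds).
- inverse_kinematics(position, orientation): joint angles nearest the present ones, or None.
- vision.snapshot(name): name is "side" or "top"; returns the picture (420x560x3 uint8, red, green, blue); there is no depth.
- vision.get_calibration(name): a dict with "fx", "fy", "cx", "cy" (pixels), "position" and "orientation" of the camera in the world. Camera axes: x right, y down, z forward; pixel columns grow to the right and rows downward; lengths in m; the calibration is good to about 2 mm. A picture is of the moment at which its call begins. get_calibration takes no time and is no camera call.
A pose or a line that the arm cannot do raises r.PlanningError and nothing moves.
- r.sign_off(): hands the job in; it is judged then, once.
Trained networks look in the newest picture that a camera, given by its name, has taken for a name from the list of things; names that differ only in an ending like _2 or _b are one class to them, and where a whole thing is asked for, a point or a joint stands for the part that bears it (a point fixed in the world has none). Each returns a list of dicts, best first, with "score" (0 to 1); they miss things now and then, are a little off and sometimes report something else, mostly with a low value. They report only what shows in the picture. A call takes as long as a camera call. They do not tell look-alikes from the thing itself.
- models.boxes_of(thing, camera): "at" ([x, y, z] in m, in world coordinates, good to about 4 mm: the middle of the surface that is visible of it).
- models.regions_of(thing, camera): "pixels" (420x560 bool, what is visible of it).
- models.mark_of(thing, camera): "at" ([x, y, z] in m, in world coordinates, good to about 4 mm: a listed point, or the origin of a listed thing).
Readings, each from a call of its own:
- telemetry.current_t(): time.
- telemetry.current_joints(): joint angles.
- telemetry.current_dq(): joint speeds.
- telemetry.current_joint_efforts(): joint torques, N m.
- telemetry.current_ee_pos(): TCP position.
- telemetry.current_tool_rot(): TCP orientation.
- telemetry.current_wrist_force(): force on the tool from outside, world axes, zero at the start.
- telemetry.current_torque(): the same for the moment, N m.
- telemetry.current_opening(): finger opening in m.
- telemetry.current_finger_force(): force on a finger pad.
Only numpy, scipy, OpenCV 4.12 (cv2) and the standard library are available. Lean on these libraries where they do the work, as an engineer would, in place of code of your own. Each camera call takes 0.05 s, during which the arm holds its last target. There are 200 camera calls.

## Task

Shut the dough press's air valve: turn only the round drum knob clockwise, right home against its stop, without disturbing the three wing knobs close beside it. Then swing the clamp bar upright, pull the die plate by its lug until it lies on the worktop clear of the guide rails, and let go of it. Finally take the plate again near its middle and lay it flat inside the steel tray; leave the valve shut, the bar up, and the jar, nozzle, timer and teaspoon as they stand.

Things in the scene. Friction and masses are not known exactly. Their poses are not given: they have to be found in the camera images.
- press: Fixed steel dough-press base; only position and yaw vary. Origin on the worktop; own x points away from the robot, y to the left along the knob row. Valve panel: box 74 (x) x 220 (y) x 40 mm high centred at x = +60 mm; four knobs stand in a row on it, axes at x = +60, y = -75, -25, +25, +75 mm; which knob stands where varies.
- channel_mouth (a point): Right-hand open end of the die channel, on the worktop midway between the rails, at press x = -50, y = -75 mm. The plate lies on the worktop between two rails 12 mm high and 8 mm thick, 51 mm apart inside, that run along press y from here to y = +60 mm, where a stop wall closes the channel: the plate can leave only to the right (press -y).
- drum (a joint): Angle of the round drum knob (the air valve), rad: 0 = shut, at a hard stop, pointer to the front (-x of press); larger = further open. It is opened anticlockwise and shut clockwise seen from above; range 0 to 2.7, starts about 1.4 to 2.2 open. Friction about 0.05 N m, stays where it is left.
- drum_grip (a point): Centre of the drum knob, on its axis, half-way up. The only round knob: black, fluted, 34 mm diameter, z 46 to 76 mm, white pointer rib on top. The next knobs' axes are 50 mm away along the row (16 mm rim gap), so fingers fit only in front and behind; they may turn about 45 degrees either side of square to the row, so the knob needs two or more grasps.
- wing_a: One of three black wing knobs on the same panel, not to be disturbed: upright wing 34 x 9 mm on a 33 mm disc, top at z = 76 mm. Origin on its vertical axis at z = 46 mm; the wing lies along its own x, angle varies. It turns very easily.
- wing_b: One of three black wing knobs on the same panel, not to be disturbed: upright wing 34 x 9 mm on a 33 mm disc, top at z = 76 mm. Origin on its vertical axis at z = 46 mm; the wing lies along its own x, angle varies. It turns very easily.
- wing_c: One of three black wing knobs on the same panel, not to be disturbed: upright wing 34 x 9 mm on a 33 mm disc, top at z = 76 mm. Origin on its vertical axis at z = 46 mm; the wing lies along its own x, angle varies. It turns very easily.
- wing_a_tip (a point): Front end of the wing of wing_a, 17 mm from its axis, at z = 64 mm.
- wing_b_tip (a point): Front end of the wing of wing_b, 17 mm from its axis, at z = 64 mm.
- wing_c_tip (a point): Front end of the wing of wing_c, 17 mm from its axis, at z = 64 mm.
- clamp_bar (a joint): Angle of the clamp bar, rad: 0 = closed (level across the plate), 1.57 = upright, limit 1.65. Stiff hinge (0.2 N m): it stays where it is left.
- bar_grip (a point): Centre of the black grip at the front end of the clamp bar: 16 mm wide (press y), 16 mm high, 38 mm long, at z = 21 mm when closed. The bar runs along press x at y = -20 mm and locks the plate: it lies 2 mm above it between its two cross ribs.
- bar_hinge (a point): Centre of the bar's hinge, at press x = +4, y = -20, z = 21 mm; axis level, along press y. The grip's centre is 114 mm from it and swings up and away from the robot.
- plate_mid (a point): Centre of the loose aluminium die plate: 46 (own x) x 150 (own y) x 12 mm thick, about 0.25 kg, can be gripped across its long edges; this point is 6 mm above its underside and half-way along. Own axes start parallel to the press's. Its top has two ribs 8 mm high across it, 40 mm long in x, at own y = -2 and +22 mm.
- plate_lug (a point): Centre of the upright lug at the plate's right (-y) end: 10 mm (own x) x 18 mm (own y), from z = 11 to 41 mm above the plate's underside; 62 mm from the plate's centre. At the start it sticks out just past the rails.
- tray: Fixed shallow steel tray, 140 (own x) x 190 (own y) mm, rim 14 mm high, walls 3 mm. Origin at the centre of its underside, on the worktop; inner floor 3 mm up.
- jar: Bystander: spice jar with dark cap, 44 mm diameter, 105 mm tall, stands right of the panel. Origin: centre of its base.
- nozzle: Bystander: small steel piping nozzle, a cone 27 mm across the base, 46 mm tall, front left of the press. Origin: centre of its base.
- timer: Bystander: white kitchen timer, 66 x 66 x 24 mm, left of the press. Origin: centre of its underside.
- spoon: Bystander: teaspoon, 130 x 26 x 11 mm, lying in front of the press. Origin: centre of its underside; own x along it.
There are look-alikes about, which are no part of the job. There is more than one size of the part that bears plate_mid; the job needs the middle-sized.

How it is judged:
By the outcome, as a careful person would: the job done as asked, in the order asked, and still so for the second after the job is handed in, with the robot touching nothing.
It also fails if it takes over 69 s, if anything falls off the work surface, if the arm or the gripper's body presses on something with over 40 N, if the wrist force passes 120 N, or if a joint passes its speed limit or range.

## Working session

There is one attempt and no reset: what is moved stays moved. The work goes in short steps, each a Python script; the robot and the scene stay as the last script left them, time stands still between calls to the robot, and variables do not carry over. Pictures are saved under pics/ and viewed, at most 10 in all, crops included, and the job is handed in when it is done.

```bash
mkdir -p pics; ls
python3 - <<'E'
from plant import r, vision, models, telemetry
import cv2, numpy as np
for c in ("top","side"):
    im=vision.snapshot(c); cv2.imwrite(f"pics/{c}0.png",im[:,:,::-1]); k=vision.get_calibration(c)
    print(c,{a:np.round(b,4) for a,b in k.items()})
    for t in ["press","channel_mouth","drum_grip","wing_a","wing_a_tip","bar_grip","bar_hinge","plate_mid","plate_lug","tray","jar","nozzle","timer","spoon"]:
        print(t,[(np.round(d["at"],3).tolist(),round(d["score"],2)) for d in models.mark_of(t,c)])
print(telemetry.current_t(), r.nose_length)
E
```

```text
pics
top {'fx': np.float64(417.7986), 'fy': np.float64(417.7986), 'cx': np.float64(277.3641), 'cy': np.float64(205.4185), 'position': array([ 0.3188, -0.0038,  1.1053]), 'orientation': array([-0.0565,  0.7047, -0.7035,  0.0737])}
press [([0.572, 0.144, 0.002], 0.64)]
channel_mouth [([0.532, 0.058, -0.001], 0.56), ([0.462, 0.11, 0.019], 0.38)]
drum_grip [([0.63, 0.169, 0.06], 0.52)]
wing_a [([0.633, 0.071, 0.049], 0.65), ([0.624, 0.222, 0.045], 0.52), ([0.628, 0.122, 0.046], 0.51), ([0.619, 0.209, 0.067], 0.42)]
wing_a_tip [([0.65, 0.064, 0.062], 0.67), ([0.624, 0.223, 0.046], 0.52)]
bar_grip [([0.461, 0.11, 0.021], 0.82)]
bar_hinge [([0.577, 0.124, 0.024], 0.82), ([0.62, 0.208, 0.068], 0.26)]
plate_mid [([0.521, 0.106, 0.01], 0.89), ([0.273, 0.257, 0.007], 0.87), ([0.447, 0.362, 0.006], 0.82)]
plate_lug [([0.532, 0.046, 0.027], 0.79), ([0.461, 0.106, 0.02], 0.71), ([0.343, 0.207, 0.037], 0.62), ([0.424, 0.399, 0.018], 0.61)]
tray [([0.485, -0.336, -0.001], 0.64)]
jar [([0.699, -0.028, -0.0], 0.63)]
nozzle [([0.448, 0.254, -0.002], 0.48)]
timer [([0.601, 0.332, 0.0], 0.77)]
spoon [([0
[... 418 characters left out ...]
38, 0.073, 0.049], 0.63), ([0.619, 0.221, 0.044], 0.48), ([0.63, 0.126, 0.044], 0.42)]
wing_a_tip [([0.62, 0.111, 0.064], 0.61), ([0.652, 0.062, 0.064], 0.44)]
bar_grip [([0.462, 0.108, 0.016], 0.6), ([0.65, 0.061, 0.064], 0.26)]
bar_hinge [([0.578, 0.117, 0.021], 0.77)]
plate_mid [([0.269, 0.257, 0.01], 0.77), ([0.522, 0.106, 0.007], 0.6), ([0.447, 0.36, 0.008], 0.51)]
plate_lug [([0.526, 0.044, 0.023], 0.77), ([0.338, 0.203, 0.034], 0.76), ([0.422, 0.4, 0.021], 0.58)]
tray [([0.485, -0.338, 0.002], 0.89)]
jar [([0.7, -0.025, 0.001], 0.85)]
nozzle [([0.448, 0.255, 0.002], 0.6)]
timer [([0.599, 0.336, 0.003], 0.62), ([0.618, 0.205, 0.064], 0.61)]
spoon [([0.412, 0.02, -0.0], 0.42)]
1.5 0.025
```

View pictures.

View pics/top0.png

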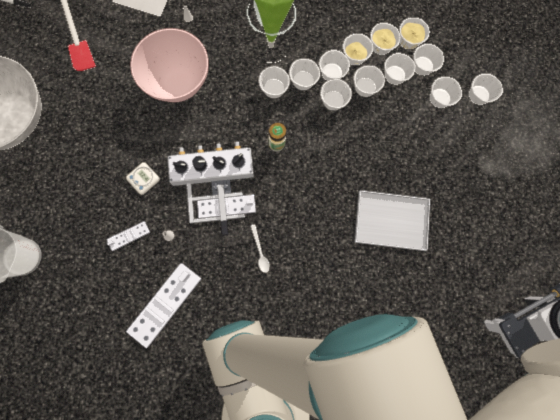

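```bash
cat > h.py <<'E'
import numpy as np, cv2
from scipy.spatial.transform import Rotation as R
from plant import r, gripper_to, inverse_kinematics, vision, models, telemetry
def proj(c,p):
    k=vision.get_calibration(c); q=np.array(k["orientation"]); M=R.from_quat(q[[1,2,3,0]]).as_matrix()
    v=(np.atleast_2d(p)-k["position"])@M
    return np.c_[k["fx"]*v[:,0]/v[:,2]+k["cx"],k["fy"]*v[:,1]/v[:,2]+k["cy"]]
def unproj(c,uv,z):
    k=vision.get_calibration(c); q=np.array(k["orientation"]); M=R.from_quat(q[[1,2,3,0]]).as_matrix()
    d=M@np.array([(uv[0]-k["cx"])/k["fx"],(uv[1]-k["cy"])/k["fy"],1.]); p=np.array(k["position"])
    return p+d*(z-p[2])/d[2]
E
python3 - <<'E'
from h import *
print(proj("top",[[.572,.14,0],[.63,.171,.076],[.273,.257,0],[.447,.362,0]]).round(), proj("side",[[.63,.171,.076]]).round())
im=cv2.imread("pics/top0.png"); u,v=proj("top",[.57,.12,.03])[0].astype(int)
cv2.imwrite("pics/c1.png",cv2.resize(im[max(v-85,0):v+85,u-115:u+115],None,fx=3.4,fy=3.4,interpolation=cv2.INTER_CUBIC)); print(u-115,max(v-85,0))
E
```

```text
[[214. 188.]
 [199. 159.]
 [165. 302.]
 [128. 234.]] [[319. 171.]]
105 101
```

View pics/c1.png

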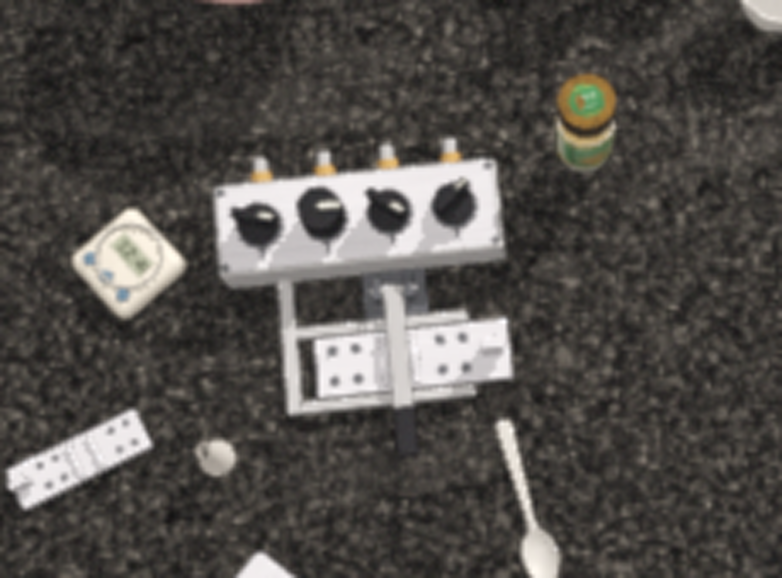

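View pics/side0.png

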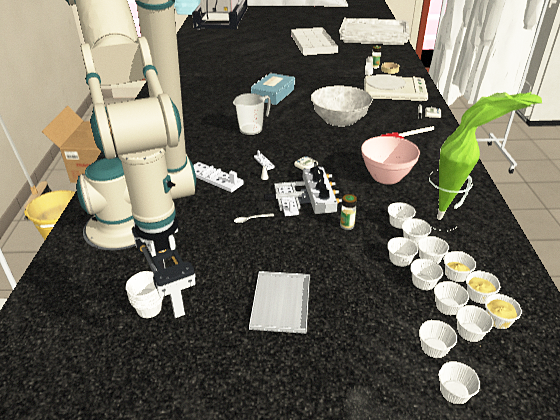

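The top view shows three look-alike plates:
- The large one is at (165,305).
- The small one is at (128,235).
- The third is in the press channel at (221,206), between the other two in size. Its two ribs and lug are under the clamp bar, so this is the plate to use.

The crop confirms that plate at crop (415,355). It also shows the knobs at crop (258,222), (323,212), (390,210) and (455,203). Only the second, at top-view pixel (200,163), is a round, fluted drum with a white pointer, which points right (about 1.6 rad open). The side view shows the tray at (280,302) with nothing in the way.

Run:
```python
from h import *
from scipy.optimize import least_squares
C=lambda a:(np.array(a)+.5)/3.4-.5+[105,101]
P=lambda t,p:np.c_[(np.array(p)[:,:2]@np.array([[np.cos(t[2]),np.sin(t[2])],[-np.sin(t[2]),np.cos(t[2])]]))+t[:2],np.array(p)[:,2]]
pp=np.array([[97,110,40],[97,-110,40],[23,-110,40],[23,110,40],[-110,-20,21]])/1e3
uv=C([[215,188],[497,160],[505,250],[222,275],[404,435]])
mk=np.array([[60,25,61],[60,25,61],[60,75,46],[60,75,46],[60,-25,46],[60,-25,46],[60,-75,46],[60,-75,46],[-110,-20,21],[-110,-20,21],[4,-20,21],[4,-20,21],[-50,-75,0],[-50,-75,0],[0,0,0],[0,0,0]])/1e3
mw=np.array([[.63,.169],[.628,.174],[.624,.222],[.619,.221],[.628,.122],[.63,.126],[.633,.071],[.638,.073],[.461,.11],[.462,.108],[.577,.124],[.578,.117],[.532,.058],[.53,.063],[.572,.144],[.569,.135]])
f1=lambda t:(P(t,mk)[:,:2]-mw).ravel()/.004
f2=lambda t:(proj("top",P(t,pp))-uv).ravel()/1.
for f in (f1,f2,lambda t:np.r_[f1(t),f2(t)]):
    s=least_squares(f,[.57,.14,.09],loss="soft_l1"); print(s.x.round(4)); 
print(f2(s.x).reshape(-1,2).round(1))
t=s.x; c,sn=np.cos(t[2]),np.sin(t[2])
for n,w in (("lug",[.529,.045]),("plate",[.5215,.106])):
    d=np.array(w)-t[:2]; print(n,(c*d[0]+sn*d[1]).round(4),(-sn*d[0]+c*d[1]).round(4))
print("lug tip px->press", [ (lambda d:(c*d[0]+sn*d[1],-sn*d[0]+c*d[1]))((unproj("top",C(q),z)[:2]-t[:2])) for q,z in (([490,352],.041),([511,348],.012),([315,366],.012))])
# tray
for cam in("top","side"):
    m=models.regions_of("tray",cam)
    k=m[0]["pixels"].astype(np.uint8); cs=max(cv2.findContours(k,0,2)[0],key=cv2.contourArea)
    w=np.array([unproj(cam,q,.012)[:2] for q in cs[:,0]],np.float32); print(cam,m[0]["score"],cv2.minAreaRect(w))
    ms=models.regions_of("spoon",cam)
    if ms:
        v,u=np.nonzero(ms[0]["pixels"]); w=np.array([unproj(cam,q,.004)[:2] for q in zip(u,v)]); print("spoon",w.min(0),w.max(0),w[w[:,0].argmax()])
print(telemetry.current_t())
```

```text
[0.5701 0.1406 0.1073]
[0.5663 0.1402 0.0999]
[0.5685 0.1404 0.1019]
[[-0.3 -1.8]
 [-0.  -1. ]
 [ 0.2 -0.7]
 [-0.8 -0.2]
 [ 0.4 -0.8]]
lug -0.049 -0.0909
plate -0.0503 -0.0295
lug tip px->press [(np.float64(-0.05775272370988277), np.float64(-0.09070919045178953)), (np.float64(-0.05058694902225046), np.float64(-0.10659146509450541)), (np.float64(-0.04991642623648695), np.float64(0.046425657629678437))]
top 0.85 ((0.4841092824935913, -0.3372790217399597), (0.1963956505060196, 0.14286622405052185), 82.84620666503906)
spoon [ 0.35036078 -0.00616534] [0.47106799 0.03668902] [0.47106799 0.03406528]
side 0.8 ((0.48702293634414673, -0.34303805232048035), (0.20894205570220947, 0.14348502457141876), 83.17049407958984)
spoon [0.44928433 0.1176505 ] [0.57451976 0.15677387] [0.57451976 0.1492751 ]
1.7
```

```bash
cat >> h.py <<'E'
PX,PY,YAW=.5685,.1404,.102
def down(a):
    q=(R.from_euler("z",a)*R.from_euler("x",np.pi)).as_quat(); return q[[3,0,1,2]]
def w(x,y,z):  # press mm, z of grasp point mm -> TCP world m (tool down)
    c,s=np.cos(YAW),np.sin(YAW); return [PX+(c*x-s*y)/1e3,PY+(s*x+c*y)/1e3,z/1e3+.006]
T=telemetry
def st(*a): print(*a,"t",round(T.current_t(),1),"F",np.round(T.current_wrist_force(),1),"M",np.round(T.current_torque(),2),"open",round(T.current_opening(),4))
D=np.radians
E
python3 - <<'E'
from h import *
print(T.current_tool_rot(), R.from_quat(np.array(T.current_tool_rot())[[1,2,3,0]]).as_matrix().round(2))
for s in (90,-90):
  for o in(42,0,-42): print(s,o,(inverse_kinematics(w(60,25,64),down(YAW+D(s+o)))))
for s in (0,180): print("bar",s,inverse_kinematics(w(-110,-20,22),down(YAW+D(s))),inverse_kinematics(w(6,-20,136),down(YAW+D(s))))
for s in (90,-90): print("lug",s,inverse_kinematics(w(-50,-91,34),down(YAW+D(s))), inverse_kinematics([.485,-.337,.03],down(-.125+D(s))))
E
```

```text
[7.17255498e-05 9.73000015e-01 2.30805039e-01 4.61042615e-06] [[ 0.89  0.45  0.  ]
 [ 0.45 -0.89 -0.  ]
 [-0.    0.   -1.  ]]
90 42 [ 0.1601771   0.50241095  1.56386327  0.          1.07531844 -0.67486119]
90 0 [ 1.60177100e-01  5.02410947e-01  1.56386327e+00 -4.44089210e-16
  1.07531844e+00  5.81771001e-02]
90 -42 [ 1.60177100e-01  5.02410947e-01  1.56386327e+00 -4.44089210e-16
  1.07531844e+00  7.91215386e-01]
-90 42 [ 1.60177100e-01  5.02410947e-01  1.56386327e+00 -4.44089210e-16
  1.07531844e+00  2.46673147e+00]
-90 0 None
-90 -42 [ 0.1601771   0.50241095  1.56386327  0.          1.07531844 -2.35037727]
bar 0 [ 8.57717497e-02  3.39202655e-01  2.00459841e+00 -4.44089210e-16
  7.97791585e-01  1.55456808e+00] [ 8.89902047e-02  3.57690679e-01  1.61226538e+00 -4.44089210e-16
  1.17163660e+00  1.55778653e+00]
bar 180 [ 0.08577175  0.33920266  2.00459841  0.          0.79779159 -1.58702458] [ 0.0889902   0.35769068  1.61226538  0.          1.1716366  -1.58380612]
lug 90 [-4.67326833e-02  3.88586835e-01  1.87077486e+00 -4.44089210e-16
  8.82230961e-01 -1.48732683e-01] [-0.72504027  0.47305052  1.74468881  0.          0.92385333 -0.60004027]
lug -90 None [-7.25040265e-01  4.73050520e-01  1.74468881e+00 -4.44089210e-16
  9.23853327e-01  2.54155239e+00]
```

Run:
```python
from h import *
gripper_to(.056)
r.move_to(w(60,25,125),down(YAW+D(130))); st("above")
r.move_l(w(60,25,65),vel=.1,guard=8); st("down")
gripper_to(.02,f_grip=25); st("grip")
q=np.array(T.current_joints()); e=T.current_ee_pos(); print(np.round(e,4),np.round(w(60,25,65),4),q.round(3))
for i in range(5):
    q[5]+=D(16); r.movej(q); st("turn",i)
cv2.imwrite("pics/t1.png",vision.snapshot("top")[:,:,::-1])
```

```text
above t 5.2 F [-0.6 -0.1 -0.7] M [ 0.03 -0.07  0.06] open 0.0563
down t 6.0 F [ 0.4 -0.1  0.2] M [ 0.01 -0.11 -0.02] open 0.056
grip t 6.5 F [2.2 2.8 1.1] M [ 0.47 -0.47 -0.06] open 0.0333
[0.6268 0.1722 0.0717] [0.6256 0.1714 0.071 ] [ 1.610e-01  5.010e-01  1.561e+00  1.000e-03  1.076e+00 -6.400e-01]
turn 0 t 6.8 F [0.2 1.5 0.9] M [ 0.12 -0.16 -0.05] open 0.0334
turn 1 t 7.2 F [-0.2  0.8  1. ] M [ 0.05 -0.01 -0.06] open 0.0333
turn 2 t 7.6 F [-0.9  1.   2.1] M [-0.01  0.18 -0.05] open 0.0336
turn 3 t 8.0 F [-1.9 -0.3  3.4] M [ 0.    0.45 -0.04] open 0.0333
turn 4 t 8.3 F [-3.2  1.   4.2] M [-0.03  0.66 -0.04] open 0.0333
```

Run:
```python
from h import *
gripper_to(.056); st("open")
c=[.6266,.1720]
def ik(o): return np.array(inverse_kinematics([*c,.071],down(YAW+D(90+o))))
r.movej(ik(40)); gripper_to(.02,f_grip=25); st("grip")
q=ik(40); tot=0
for i in range(16):
    q[5]+=D(5); tot+=5; r.movej(q); m=T.current_torque()[2]; print(tot,round(m,3))
    if abs(m)>.25: break
st("end")
```

```text
open t 8.9 F [0.3 0.3 0. ] M [-0.05 -0.02  0.01] open 0.0562
grip t 10.7 F [-0.1  0.6 -0.4] M [ 0.2  -0.25  0.01] open 0.0336
5 -0.039
10 -0.009
15 0.212
20 0.142
25 0.147
30 0.262
end t 12.2 F [ 0.9 -0.7  1.4] M [-0.05 -0.1   0.26] open 0.0328
```

Run:
```python
from h import *
gripper_to(.056); r.move_l([.6266,.1720,.15],vel=.2)
gripper_to(.04)
r.move_to(w(-110,-20,100),down(YAW)); st("bar above")
im=vision.snapshot("top")[:,:,::-1]
u,v=proj("top",w(60,0,70))[0].astype(int)
cv2.imwrite("pics/t2.png",cv2.resize(im[v-40:v+60,u-65:u+65],None,fx=5,fy=5,interpolation=cv2.INTER_CUBIC)); print(u-65,v-40)
```

```text
bar above t 15.2 F [ 0.1  0.2 -0.2] M [ 0.01 -0.05 -0.01] open 0.0402
143 119
```

View pics/t2.png

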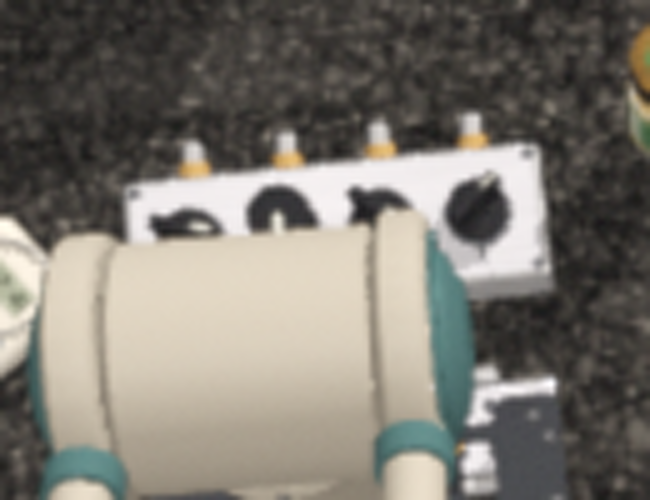

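The crop shows the drum's white pointer at crop (278,220) pointing straight to the front, so the valve is shut. The wing knobs at (185,222), (375,200) and (478,210) are as they were. The clamp bar is next.

Run:
```python
from h import *
r.move_l(w(-110,-20,22),vel=.15,guard=8); st("down")
gripper_to(.005,f_grip=10); st("grip")
for th in np.linspace(0,1.6,9)[1:]:
    r.move_l(w(4-114*np.cos(th),-20,22+114*np.sin(th)),vel=.12); st(round(th,2))
gripper_to(.04); 
r.move_l(w(0,-20,215),vel=.25); st("up")
r.move_to(w(-50,-100,130),down(YAW+D(90))); gripper_to(.034); st("lug above")
for c in("top","side"):
    cv2.imwrite(f"pics/b_{c}.png",vision.snapshot(c)[:,:,::-1])
    for t in("bar_grip","plate_lug","plate_mid"): print(c,t,[(np.round(d["at"],3).tolist(),round(d["score"],2)) for d in models.mark_of(t,c)])
im=np.vstack([cv2.resize(cv2.imread(f"pics/b_{c}.png")[140:230,a:a+200],None,fx=3,fy=3,interpolation=cv2.INTER_CUBIC) for c,a in(("top",130),("side",200))]); cv2.imwrite("pics/b.png",im)
```

```text
down t 15.9 F [0.  0.1 0.3] M [0.06 0.03 0.05] open 0.0398
grip t 16.4 F [-0.6 -3.2  4.3] M [-0.46  0.05  0.1 ] open 0.0156
0.2 t 16.8 F [-0.8 -4.   1.5] M [-0.6  -0.04  0.07] open 0.0157
0.4 t 17.1 F [-0.8 -4.5  2.2] M [-0.67  0.22  0.13] open 0.0159
0.6 t 17.5 F [-2.3 -3.7  3.5] M [-0.66  0.4   0.09] open 0.016
0.8 t 17.8 F [-2.8 -4.5  5.1] M [-0.55  0.38  0.11] open 0.016
1.0 t 18.1 F [-0.2 -1.6  4.9] M [-0.43  0.07  0.11] open 0.016
1.2 t 18.5 F [ 0.8 -1.5  0.9] M [-0.18 -0.15  0.14] open 0.0159
1.4 t 18.8 F [ 1.7 -0.4 -1.3] M [ 0.04 -0.25  0.02] open 0.0162
1.6 t 19.2 F [ 1.2  1.7 -1.1] M [ 0.31 -0.23 -0.  ] open 0.0157
up t 20.2 F [ 0.4  0.5 -0.7] M [-0.02  0.03 -0.01] open 0.0398
lug above t 22.1 F [ 0.6  0.3 -0.5] M [-0.07 -0.07  0.01] open 0.034
top bar_grip [([0.523, 0.104, 0.009], 0.17)]
top plate_lug [([0.424, 0.399, 0.014], 0.88), ([0.532, 0.042, 0.027], 0.79), ([0.34, 0.206, 0.036], 0.78)]
top plate_mid [([0.444, 0.366, 0.004], 0.88), ([0.523, 0.101, 0.007], 0.82), ([0.273, 0.257, 0.008], 0.73)]
side bar_grip [([0.565, 0.118, 0.131], 0.58)]
side plate_lug [([0.338, 0.202, 0.031], 0.85), ([0.529, 0.043, 0.03], 0.65), ([0.423, 0.402, 0.02], 0.57), ([0.577, 0.12, 0.018], 0.18)]
side plate_mid [([0.522, 0.103, 0.008], 0.87), ([0.269, 0.257, 0.007], 0.68), ([0.447, 0.362, 0.003], 0.67)]
```

View pics/b.png

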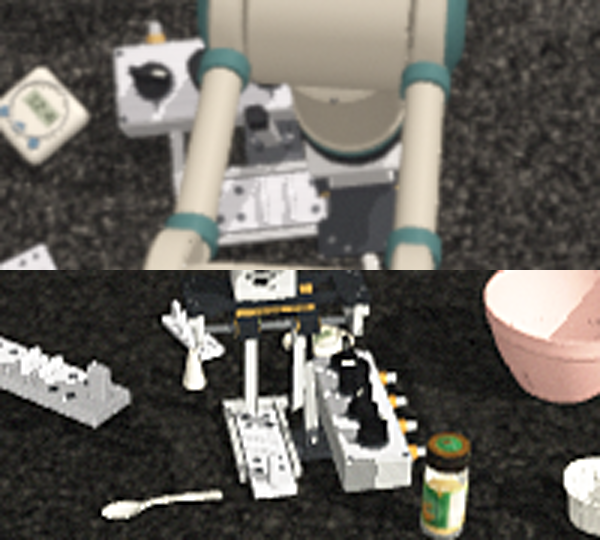

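The bar stands upright at side-crop (310,390). The plate is still in the channel, with its lug just below (270,460) in the same crop. Next I pull the lug.

Run:
```python
from h import *
r.move_l(w(-49.5,-94,34),vel=.15,guard=8); st("down")
gripper_to(.003,f_grip=25); st("grip")
print(r.move_l(w(-49.5,-245,34),vel=.12,guard=30)); st("pulled")
gripper_to(.034); r.move_l(w(-49.5,-245,120),vel=.25); st("up")
r.move_to([.42,-.25,.2],down(YAW+D(90)))
for c in("top","side"):
    cv2.imwrite(f"pics/p_{c}.png",vision.snapshot(c)[:,:,::-1])
    for t in("bar_grip","plate_lug","plate_mid"): print(c,t,[(np.round(d["at"],3).tolist(),round(d["score"],2)) for d in models.mark_of(t,c)])
    for m in models.regions_of("plate_mid",c):
        v,u=np.nonzero(m["pixels"]); x=np.array([unproj(c,q,.012)[:2] for q in zip(u,v)],np.float32); print(cv2.minAreaRect(x))
st()
im=np.vstack([cv2.resize(cv2.imread(f"pics/p_{c}.png")[a:a+100,b:b+200],None,fx=3,fy=3,interpolation=cv2.INTER_CUBIC) for c,a,b in(("top",140,150),("side",160,220))]); cv2.imwrite("pics/p.png",im)
```

```text
down t 23.3 F [0.1 0.2 1.1] M [-0.02 -0.07 -0.03] open 0.0342
grip t 23.8 F [-0.7 -0.9  3.6] M [ 0.01  0.02 -0.05] open 0.0099
False
pulled t 25.2 F [-0.3  2.1  5.4] M [ 0.19  0.01 -0.04] open 0.0096
up t 26.3 F [ 0.1  0.2 -0.6] M [ 0.01 -0.03 -0.03] open 0.0341
top bar_grip [([0.564, 0.121, 0.136], 0.51)]
top plate_lug [([0.339, 0.207, 0.036], 0.93), ([0.424, 0.399, 0.014], 0.61)]
top plate_mid [([0.275, 0.254, 0.009], 0.89), ([0.535, -0.046, 0.006], 0.84), ([0.446, 0.364, 0.003], 0.6)]
((0.4412556290626526, 0.3589831590652466), (0.034531787037849426, 0.10844897478818893), 28.395910263061523)
((0.5353089570999146, -0.04421127587556839), (0.04757339507341385, 0.14907649159431458), 5.818925380706787)Traceback (most recent call last):
  File "<stdin>", line 11, in <module>
  File "h.py", line 9, in unproj
    k=vision.get_calibration(c); q=np.array(k["orientation"]); M=R.from_quat(q[[1,2,3,0]]).as_matrix()
ValueError: time passes only in moves, steps and waits
```

Run:
```python
from h import *
im=vision.snapshot("side")[:,:,::-1]; cv2.imwrite("pics/p_side.png",im)
print([(np.round(d["at"],3).tolist(),round(d["score"],2)) for d in models.mark_of("plate_mid","side")])
for th in(1.4,1.5,1.57,1.65): print(th,proj("side",[w(4-x*np.cos(th),-20,15+x*np.sin(th)) for x in(40,133)]).round(1).tolist())
st()
a=cv2.resize(im[150:250,260:360],None,fx=6,fy=6,interpolation=cv2.INTER_CUBIC)
cv2.imwrite("pics/p.png",a)
```

```text
[([0.271, 0.257, 0.008], 0.96), ([0.538, -0.046, 0.009], 0.73), ([0.445, 0.363, 0.005], 0.55)]
1.4 [[300.9, 183.8], [296.5, 159.9]]
1.5 [[302.1, 183.6], [300.7, 159.2]]
1.57 [[302.9, 183.5], [303.6, 158.9]]
1.65 [[303.9, 183.5], [306.9, 158.8]]
t 27.4 F [-0.5 -0.5  0.6] M [-0.05 -0.11 -0.02] open 0.0342
```

View pics/p.png

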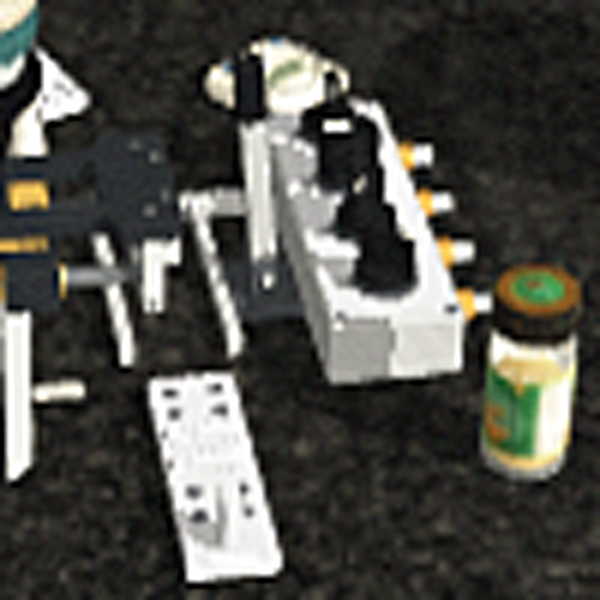

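The plate lies clear of the rails at side-crop (215,480). The bar, from crop (267,280) up to (248,85), leans about 0.1 rad short of upright, so I'll nudge it before I lift the plate.

Run:
```python
from h import *
gripper_to(.04)
r.move_to(w(-5,-20,205),down(YAW)); 
r.move_l(w(-5,-20,140),vel=.2,guard=8); st("at")
gripper_to(.005,f_grip=20); st("grip")
print(r.move_l(w(7,-20,140),vel=.05,guard=10)); st("pushed"); print(T.current_ee_pos(),w(7,-20,140))
gripper_to(.04); r.move_l(w(7,-20,215),vel=.25)
gripper_to(.07)
r.move_to([.536,-.045,.13],down(YAW+D(90))); st("over plate")
im=vision.snapshot("side")[:,:,::-1]; cv2.imwrite("pics/n_side.png",im)
print([(np.round(d["at"],3).tolist(),round(d["score"],2)) for t in("bar_grip","bar_hinge","plate_mid") for d in models.mark_of(t,"side")])
a=cv2.resize(im[140:240,260:360],None,fx=6,fy=6,interpolation=cv2.INTER_CUBIC); cv2.imwrite("pics/n.png",a)
```

```text
at t 30.3 F [-1.   0.1  1. ] M [ 0.01 -0.01 -0.05] open 0.04
grip t 30.8 F [0.2 2.4 4.3] M [0.34 0.12 0.15] open 0.0157
False
pushed t 31.2 F [-1.   2.5  6.3] M [0.38 0.52 0.17] open 0.0159
[0.57726905 0.12184069 0.14690716] [np.float64(0.5775000820396702), np.float64(0.1212167123964841), 0.14600000000000002]
over plate t 34.5 F [ 0.5  0.2 -0.5] M [-0.03 -0.06 -0.02] open 0.0699
[([0.574, 0.121, 0.13], 0.51), ([0.578, 0.119, 0.019], 0.82), ([0.537, -0.046, 0.008], 0.94), ([0.267, 0.259, 0.01], 0.94), ([0.447, 0.362, 0.003], 0.51)]
```

View pics/n.png

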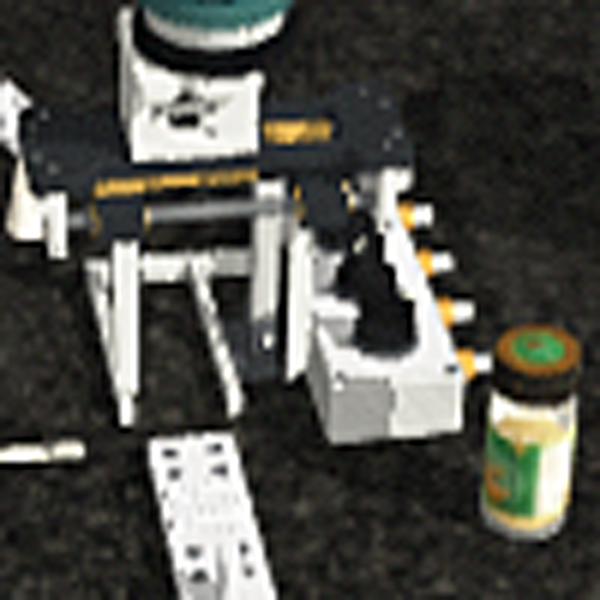

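The bar now reads vertical, from crop (267,340) to (270,185). Next I grasp the plate at its middle and lay it in the tray.

Run:
```python
from h import *
r.move_l([.536,-.0455,.028],vel=.12,guard=8); st("down")
gripper_to(.03,f_grip=45); st("grip")
r.move_l([.536,-.0455,.10],vel=.12); st("lift")
a=-.125+D(90)
r.move_l([.485,-.338,.10],rot=down(a),vel=.15); st("over")
print(r.move_l([.485,-.338,.032],vel=.06,guard=6)); st("low"); print(T.current_ee_pos())
gripper_to(.07,f_grip=20); st("rel")
r.move_l([.485,-.338,.13],vel=.2); r.move_to([.35,-.45,.25],down(a)); st("clear")
for c in("top","side"):
    cv2.imwrite(f"pics/e_{c}.png",vision.snapshot(c)[:,:,::-1])
im=np.vstack([cv2.resize(cv2.imread(f"pics/e_{c}.png")[a:a+(130),b:b+320],None,fx=2.3,fy=2.3,interpolation=cv2.INTER_CUBIC) for c,a,b in(("top",130,120),("side",215,180))]); cv2.imwrite("pics/e.png",im)
for t in("plate_mid","plate_lug","jar","nozzle","timer","spoon","drum_grip","wing_a","wing_a_tip","bar_grip"): print(t,[(np.round(d["at"],3).tolist(),round(d["score"],2)) for d in models.mark_of(t,"top")])
```

```text
down t 35.7 F [-0.4 -0.8 -1.2] M [ 0.01 -0.07 -0.04] open 0.0698
grip t 36.2 F [ 0.3 -0.1  2.7] M [ 0.08 -0.21 -0.04] open 0.0456
lift t 36.9 F [-0.3 -0.1 -1.6] M [-0.01 -0.09  0.03] open 0.0449
over t 39.1 F [-0.6  0.3 -2.2] M [-0.03 -0.04 -0.02] open 0.046
False
low t 40.4 F [ 0.6  0.5 -1.6] M [-0.04 -0.08  0.03] open 0.0452
[ 0.48534128 -0.33828066  0.03241135]
rel t 40.9 F [ 0.   0.3 -0.7] M [-0.03 -0.03  0.03] open 0.0698
clear t 42.4 F [ 0.8 -0.1  0. ] M [-0.03 -0.12 -0.04] open 0.0703
plate_mid [([0.445, 0.36, 0.004], 0.96), ([0.273, 0.257, 0.007], 0.73), ([0.483, -0.336, 0.012], 0.65)]
plate_lug [([0.478, -0.4, 0.032], 0.94), ([0.342, 0.206, 0.038], 0.79), ([0.425, 0.4, 0.017], 0.78), ([0.62, 0.11, 0.064], 0.58)]
jar [([0.579, 0.121, 0.018], 0.72), ([0.7, -0.026, -0.0], 0.7)]
nozzle [([0.448, 0.256, -0.0], 0.48), ([0.6, 0.334, 0.004], 0.41)]
timer [([0.6, 0.331, 0.001], 0.6)]
spoon [([0.416, 0.02, -0.003], 0.8), ([0.449, 0.256, 0.0], 0.45)]
drum_grip [([0.63, 0.173, 0.058], 0.53)]
wing_a [([0.629, 0.124, 0.046], 0.52), ([0.634, 0.072, 0.045], 0.49), ([0.571, 0.144, 0.004], 0.42), ([0.448, 0.255, 0.002], 0.33)]
wing_a_tip [([0.648, 0.064, 0.06], 0.64)]
bar_grip [([0.574, 0.12, 0.134], 0.63), ([0.627, 0.123, 0.047], 0.6)]
```

View pics/e.png

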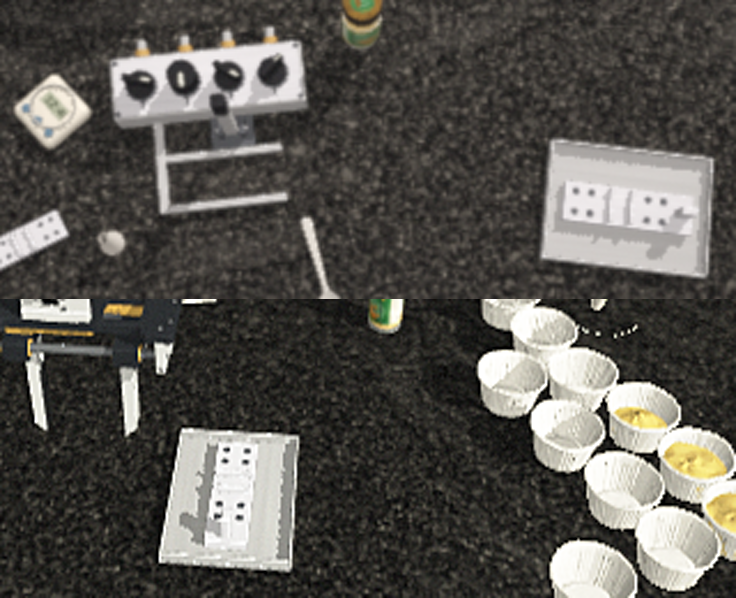

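The plate lies flat in the tray, at crop (625,205) in the top view and (232,495) in the side view. The bystanders and wing knobs are unmoved. One numeric check of the drum pointer remains before I hand in.

Run:
```python
from h import *
for n in("top0","e_top"):
    g=cv2.imread(f"pics/{n}.png",0).astype(int); u,v=proj("top",w(60,25,70))[0].astype(int)
    k=g[v-8:v+9,u-8:u+9]; y,x=np.nonzero((k>110)&(np.hypot(*np.mgrid[-8:9,-8:9])<7)); print(n,u,v)
    P=np.array([unproj("top",(a+u-8,b+v-8),.077)[:2] for a,b in zip(x,y)]); wt=k[y,x]-100.
    m=np.average(P,0,wt); e,V=np.linalg.eigh(np.cov((P-m).T,aweights=wt)); d=V[:,1]
    print("axis angle rel press x deg",(np.degrees(np.arctan2(d[1],d[0])-YAW)+90)%180-90, e, len(x), np.round(m-np.array(w(60,25,0))[:2],4))
```

```text
top0 198 160
axis angle rel press x deg 70.85108414618202 [4.68786070e-05 1.01826905e-04] 57 [0.0095 0.0011]
e_top 198 160
axis angle rel press x deg -5.263713454579602 [7.54772042e-05 1.04881391e-04] 57 [0.0077 0.0029]
```

Run:
```python
from h import *
for n in("top0","e_top"):
    g=cv2.imread(f"pics/{n}.png",0).astype(int); print(g[156:172,191:209])
    u,v=199,163; k=g[v-5:v+6,u-5:u+6]; wt=np.clip(k-70,0,None)*(np.hypot(*np.mgrid[-5:6,-5:6])<5)
    y,x=np.nonzero(wt); P=np.array([unproj("top",(a+u-5,b+v-5),.077)[:2] for a,b in zip(x,y)]); wt=wt[y,x]
    e,V=np.linalg.eigh(np.cov(P.T,aweights=wt)); d=V[:,1]; print(n,(np.degrees(np.arctan2(d[1],d[0])-YAW)+90)%180-90,e)
```

```text
[[238 238 236 223 174 125 117 101  99 112 161 209 232 238 240 239 239 239]
 [239 236 224 171  93  57  52  53  53  57  78 128 191 230 238 239 240 239]
 [237 225 172  91  57  54  54  54  55  53  56  71 122 193 233 239 240 240]
 [232 196 105  57  51  54  54  60  75  81  96  98 106 148 213 238 241 240]
 [226 143  66  53  53  54  64 103 154 165 180 178 175 172 187 231 240 241]
 [226 124  56  52  54  56  84 161 222 224 223 213 206 185 134 194 236 240]
 [226 142  64  53  54  53  62  91 132 128 120 110 105  94  76 156 227 237]
 [227 164  77  53  52  51  55  54  58  58  55  52  53  48  49 118 200 234]
 [227 178  85  54  52  54  54  54  53  53  54  54  52  41  44 108 194 235]
 [234 215 114  53  52  52  55  54  54  53  57  54  47  31  37  83 172 233]
 [227 197 141  66  53  54  54  55  53  55  52  45  35  34  46 104 183 233]
 [204 194 178  93  44  47  51  52  54  48  47  37  33  35  64 141 212 230]
 [199 195 187 138  63  35  37  37  38  34  33  30  31  45  89 151 206 201]
 [195 194 193 179 107  51  35  35  33  32  31  36  48  80 135 193 221 200]
 [193 193 192 189 161 104  69  56  47  49  48  59 
[... 713 characters left out ...]
1 164  77  53  54  51  47  53 119 197 230]
 [223 172  83  51  53  69 151 222 173  81  53  51  50  40  44 109 191 231]
 [230 211 110  53  53  67 148 221 192  95  51  51  46  33  34  80 167 230]
 [224 192 135  63  51  57 115 189 187  95  50  47  34  31  44 101 181 230]
 [201 190 175  91  45  50  83 135 134  66  40  34  31  34  61 137 207 226]
 [195 190 182 134  59  36  40  54  55  36  30  27  32  45  84 148 202 198]
 [191 190 188 174 105  56  35  29  30  28  33  37  47  78 133 188 217 196]
 [189 188 189 184 157 106  68  51  47  40  48  68  89 123 181 212 198 192]
 [190 190 190 188 182 158 129 113  99  79  86 116 154 182 218 199 191 190]]
e_top 2.0457983057478373 [4.07255485e-06 2.10998519e-05]
```

Run:
```python
from h import *
print(r.sign_off()); print(T.current_t())
```

```text
the job is handed in; nothing more can be done
None
the job is handed in; nothing more can be done
```

I handed the job in after about 43 s of the allowed 69 s: the valve is shut against its stop (pointer within about 2° of front), the bar is upright, the middle-sized plate lies flat in the tray, and the wing knobs, jar, nozzle, timer and teaspoon look undisturbed in the last pictures.

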